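# Seat the axle sleeve in the V-jig

### The arm

A 6-joint arm with a two-finger parallel gripper is mounted at the origin on the work surface. World frame = base frame: x ahead of the robot, y to its left, z up, the work surface at z = 0. Lengths are in mm, angles in rad, forces in N, time in s.
With the tool pointing down it reaches from about 350 to 775 mm from the base axis. Payload 7.3 kg.
Tool frame: the origin (TCP) lies on the centre line of the jaws, within the pads' length; the fingertips stand 22 mm ahead of it and the grasp point (between the pads) lies 3 mm ahead of it; z points along the fingers, y is the direction in which the jaws open and shut (so a half turn about z gives the same grasp; the last joint's range is limited). The gripper opens to 92 mm and grips with 3 to 60 N. Pads are 19 mm wide; open, the fingers measure 130 mm over their backs; the gripper's body (75 mm by 190 mm) begins 47 mm behind the grasp point.
Start: joints at [1.054, 0.342, 1.524, -0, 1.275, -0.146], TCP at [190.226, 489.343, 248.741] pointing down, gripper open.
Joint ranges: [-2.53, 2.53], [-0.77, 2.02], [0.04, 2.7], [-1, 4.14], [0.28, 2.66], [-3.11, 3.11]. Speed limits (rad/s): [2.57, 2.57, 3.14, 3.14, 3.14, 3.14].

### API

Orientations are given as [roll, pitch, yaw] about the fixed x, y, z axes, in that order (R = Rz(yaw) Ry(pitch) Rx(roll)).
In Python, from plant import get_obs, capture, bot, spot_in gives the robot as it stands.
- The arm moves only by the shell command python3 -m handwheel 'ROWS' [OPENING]. ROWS is JSON, a list of rows, each a list of 2 entries, a list of its own where there are three numbers: the shift along the world's x, y, z in mm, then the turn, a rotation vector about the world's x, y, z in rad. In form: [[[x, y, z], [wx, wy, wz]], ...]. A call has 1 to 12 rows; each row shifts and turns the commanded pose from where the row before left it; what a row does not reach is not made up. A row lasts 1/8 s, in which the tool goes at most 62.5 mm and 10.7 degrees, less where a joint would pass 70% of its speed; a pose out of reach is approached as far as the arm can. A call is refused whole if a number of a shift passes 62.5 or a number of a turn 0.188, either way. A call with a gripper value outside its range is refused whole. OPENING is the closure, from 0 (fully open) to 1 (shut), set as the call begins (- or left out, the last holds). The fingers move at their own pace and stop on an object; the grip force is fixed at half the most. Time passes only in rows, so rows that do not move let the fingers close. It gives the time, the measured TCP pose, the force and the opening at its end, in the units of the state.
- get_obs(): the state, without advancing time (a new reading comes with each control period).
- capture(name): name is "scene" or "top" or "wrist"; returns a dict with "img" (480x640x3 uint8, red, green, blue), "fx", "fy", "cx", "cy" (pixels), "cam_to_world" (4x4, takes a point from camera to world coordinates). Camera axes: x right, y up, looking along -z (the intrinsics and any distortion apply to the point x, -y, -z); pixel columns grow to the right and rows downward; lengths in mm; the calibration is good to about 2 mm. A picture is of the moment at which its call begins. There is no depth.
- bot.close_job(): hands the job in, once; it reports no verdict.
Trained networks look in the newest picture that a camera, given by its name, has taken for a name from the list of things; names that differ only in an ending like _2 or _b are one class to them, and where a whole thing is asked for, a point or a joint stands for the part that bears it (a point fixed in the world has none). Each returns a list of dicts, best first, with "score" (0 to 1); they miss things now and then, are a little off and sometimes report something else, mostly with a low value. They report only what shows in the picture. A call takes as long as a camera call. They do not tell look-alikes from the thing itself.
- spot_in(thing, camera): "xyz" ([x, y, z] in mm, in the coordinates of the camera as it stood for that picture, good to about 4 mm: the middle of the surface that is visible of it).
The state is a dict: "time": time; "joint_positions": joint angles; "dq": joint speeds; "tau": joint torques, N m; "tool_pos": TCP position; "tcp_rot": TCP orientation; "contact_force": force on the tool from outside, world axes, zero at the start; "moment": the same for the moment, N m; "grip_width": finger opening in mm.
Only numpy, scipy, OpenCV 4.12 (cv2) and the standard library are available. Lean on these libraries where they do the work, as an engineer would, in place of code of your own. Each camera call takes 0.05 s, during which the arm holds its last target. There are 200 camera calls.

### The job

Stand the brass-coloured axle sleeve upright on the V-jig's plate in front of the V, clear of its faces, and let go of it; then push it along the plate into the V until it bears on both faces at once. Hold it pressed home for a good second with a steady push of about 10 N, shared evenly by the two faces (never more than 15 N on either), then draw back so that it stays upright, centred and touching both faces. Leave the socket and everything else on the table where it is.

Things in the scene. Friction and masses are not known exactly. Their poses are not given: they have to be found in the camera images.
- sleeve: the axle sleeve: brass-coloured smooth round bar, 32 mm diameter, 72 mm long, 0.25 to 0.5 kg, standing upright on the table at the start; top end shows a dark bore 20 mm wide (look only, it is solid). Origin: centre of its underside, z up along its axis; yaw means nothing.
- jig: the V-jig's plate, fixed to the table: flat, grey, 170 (x) by 130 (y) by 12 mm thick, carrying the V. Origin: centre of the plate's underside; x points into the V along its middle line, y to its left, z up. Rigid and lightly oiled: the sleeve slides easily on it (friction about 0.2).
- mid (a point): point on the plate's top (12 mm up), 20 mm along +x from the plate's centre, on the V's middle line: where the middle of a seated sleeve would be at the V's middle setting. The V is clamped on the plate up to 8 mm nearer or farther along the jig's x than that, and its setting is not measured: find it by feel. A push of 10 N along x loads each face with about 7 N. Axes as the jig's.
- apex (a point): the V's apex line at plate height, at the middle setting (22.6 mm beyond mid). The V: two upright blue jaws 60 mm long, 16 mm thick, 32 mm high (tops 44 mm above the table), with bright, rigid, oiled steel faces at 45 degrees either side of the middle line, open towards the jig's -x: face_left on the +y side, face_right on the -y side; v_seat is where a sleeve touching both is centred.
- mouth (a point): point on the plate's top 52 mm in front of mid (jig -x), on the middle line, axes as the jig's: a sleeve standing here is clear of both faces at every setting.
- socket: bystander, stainless deep socket standing upright, 38 mm diameter below and 30 mm above, 80 mm tall, with a black square in its top. Not the sleeve. It and the sleeve may be on either side of the jig. Origin: centre of its underside.
- dish: bystander, white ceramic dish with two washers, 100 mm across, 25 mm high. Origin: centre of its underside.
- mirror: bystander, round chrome mirror 64 mm across lying flat, black handle 90 mm long towards its -x, 6 mm thick. Origin: under the centre of the glass.
- gauge: bystander, green plastic spark plug gauge lying flat, disc 52 mm across with a short tab, 5 mm thick. Origin: under the disc's centre.
- screwdriver: bystander, screwdriver with red handle, 180 mm long, lying flat. Origin: underside.
- oil: bystander, yellow oil bottle with red cap, 54 mm across, 140 mm tall, standing. Origin: centre of its underside.
There are look-alikes about, which are no part of the job. What is shaped like the jig but orange or red is not meant.

How it is judged:
By the outcome, as a careful person would: the job done as asked, in the order asked, and still so for the second after the job is handed in, with the robot touching nothing.
It also fails if it takes over 72 s, if anything falls off the work surface, if the arm or the gripper's body presses on something with over 40 N, if the wrist force passes 120 N, or if a joint passes its speed limit or range.

## Working session

There is one attempt and no reset: what is moved stays moved. The work goes in short steps, Python scripts to look and compute and a shell command to move; the robot and the scene stay as the last step left them, time stands still between calls to the robot, and variables do not carry over. Pictures are saved under pics/ and viewed, about 8 in all and at most 12, crops included, and the job is handed in when it is done.

```bash
mkdir -p pics; ls; cat > h.py <<'E'
import numpy as np, cv2
from plant import get_obs, capture, bot, spot_in
def w(c,p): return (c["cam_to_world"]@np.r_[p,1])[:3]
def pix(c,P):
    q=np.linalg.inv(c["cam_to_world"])@np.r_[P,1]
    return np.array([c["cx"]+c["fx"]*q[0]/-q[2], c["cy"]-c["fy"]*q[1]/-q[2]])
def ray(c,u,v,z):
    d=np.array([(u-c["cx"])/c["fx"],-(v-c["cy"])/c["fy"],-1]); T=c["cam_to_world"]
    d=T[:3,:3]@d; o=T[:3,3]; return o+d*(z-o[2])/d[2]
def save(c,n): cv2.imwrite("pics/"+n,c["img"][:,:,::-1])
E
python3 - <<'E'
from h import *
for cam in ("top","scene"):
    c=capture(cam); save(c,cam+"1.png"); print(cam,{k:v for k,v in c.items() if k not in("img",)})
    for t in ("sleeve","jig","socket","face_left","face_right","dish","oil","mirror"):
        for r in spot_in(t,cam)[:3]:
            p=w(c,r["xyz"]); print(cam,t,round(r["score"],2),p.round(0),pix(c,p).round(0))
print(get_obs())
E
```

```text
pics
top {'fx': 548.9084383780918, 'fy': 548.9084383780918, 'cx': 319.49575125245923, 'cy': 237.4920911368398, 'cam_to_world': array([[ 5.49349753e-03,  9.96397845e-01, -8.46236183e-02,
         3.90990508e+02],
       [-9.99809927e-01,  7.05588708e-03,  1.81747997e-02,
        -3.57638276e+01],
       [ 1.87064260e-02,  8.45076905e-02,  9.96247218e-01,
         1.39995914e+03],
       [ 0.00000000e+00,  0.00000000e+00,  0.00000000e+00,
         1.00000000e+00]])}
top sleeve 0.58 [474. 257.  68.] [188. 249.]
top jig 0.84 [575.  -5.   6.] [298. 212.]
top jig 0.71 [ 335. -134.   11.] [348. 306.]
top jig 0.67 [278. 428.   8.] [123. 328.]
top socket 0.83 [ 493. -333.   65.] [431. 243.]Traceback (most recent call last):
  File "<stdin>", line 5, in <module>
ValueError: it knows: apex, dish, gauge, jig, mid, mirror, mouth, oil, screwdriver, sleeve, socket
```

```bash
python3 - <<'E'
from h import *
for cam in ("scene",):
    c=capture(cam); save(c,cam+"1.png"); print(cam,{k:v for k,v in c.items() if k not in("img",)})
    for t in ("sleeve","jig","socket","dish","oil"):
        for r in spot_in(t,cam)[:3]:
            p=w(c,r["xyz"]); print(cam,t,round(r["score"],2),p.round(0),pix(c,p).round(0))
print(get_obs())
E
```

```text
scene {'fx': 521.5599473794429, 'fy': 521.5599473794429, 'cx': 316.69300322231555, 'cy': 241.4004038383374, 'cam_to_world': array([[-7.99336071e-01, -5.03106632e-01,  3.28550699e-01,
         9.62145794e+02],
       [ 6.00673214e-01, -6.83519887e-01,  4.14719489e-01,
         5.09881910e+02],
       [ 1.59228116e-02,  5.28851851e-01,  8.48564779e-01,
         1.13830676e+03],
       [ 0.00000000e+00,  0.00000000e+00,  0.00000000e+00,
         1.00000000e+00]])}
scene sleeve 0.89 [481. 269.  61.] [416. 314.]
scene jig 0.97 [295. 437.  13.] [521. 332.]
scene jig 0.87 [ 347. -122.   12.] [351. 188.]
scene jig 0.8 [587.   2.  10.] [307. 266.]
scene socket 0.67 [ 496. -326.   46.] [263. 158.]
scene socket 0.28 [739. 104.   4.] [281. 332.]
scene socket 0.16 [589.   1.  14.] [306. 265.]
scene dish 0.9 [ 747. -178.    4.] [214. 250.]
scene oil 0.67 [ 461. -469.   78.] [244. 114.]
{'time': 0.5, 'joint_positions': array([ 1.05400402e+00,  3.42002069e-01,  1.52416340e+00,  1.55973074e-05,
        1.27538700e+00, -1.45993782e-01]), 'dq': array([ 0.00018612, -0.00099318,  0.00049248,  0.00103865,  0.00015615,
        0.00025495]), 'tau': array([ 7.23315543e-05, -4.30809009e+01, -2.44312066e+01,  7.18299416e-02,
        4.88987030e-02,  3.09600648e-05]), 'tool_pos': array([190.20751778, 489.32494054, 248.71726559]), 'tcp_rot': array([ 3.14155072e+00, -8.91703256e-06,  2.77078959e+00]), 'contact_force': array([-0.09425009,  0.22830206, -0.02168617]), 'moment': array([0.01706787, 0.00627712, 0.01045069]), 'grip_width': 91.89575890274402}
```

View pics/top1.png

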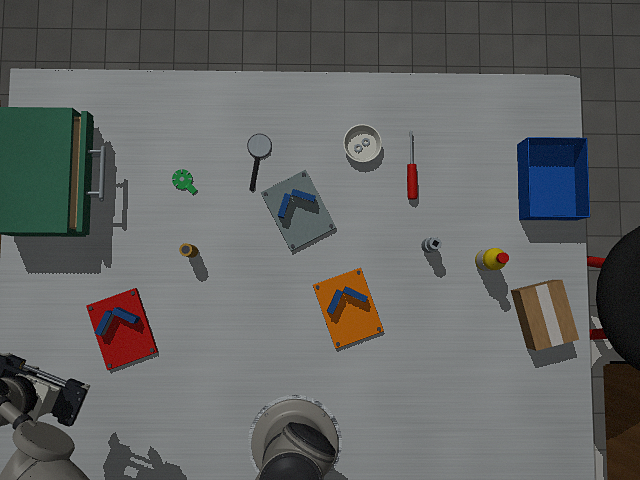

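View pics/scene1.png

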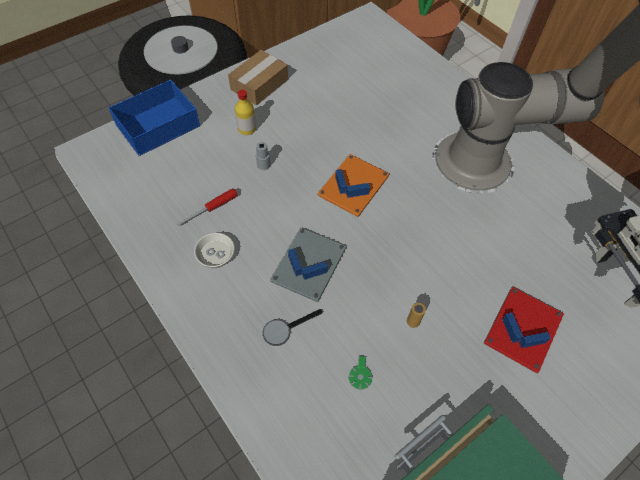

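The top view shows three V-jigs: grey (298,212), orange (348,306) and red (123,328). The brass sleeve is at (188,249) and the steel socket at (431,243). The sleeve and the grey jig match the description. The only things that could be mistaken for them are the socket and the orange and red jigs.

```bash
python3 - <<'E'
from h import *
out=[]
for cam in ("top","scene"):
    im=cv2.imread(f"pics/{cam}1.png"); c=capture(cam)
    u,v=(298,212) if cam=="top" else (309,264)
    g=cv2.resize(im[v-60:v+60,u-60:u+60],(400,400),interpolation=cv2.INTER_CUBIC)
    s=(188,249) if cam=="top" else (416,314)
    g2=cv2.resize(im[s[1]-30:s[1]+30,s[0]-30:s[0]+30],(200,200),interpolation=cv2.INTER_CUBIC); g[:200,:200][:90,:90]=cv2.resize(g2,(90,90)); out.append(g)
    # grey plate segmentation seeded flood
    hsv=cv2.cvtColor(im,cv2.COLOR_BGR2HSV); sub=im[v+15 if cam=="top" else v-20:,:]
    print(cam,"plate",im[240,300] if cam=="top" else im[245,320],"table",im[240,380] if cam=="top" else im[330,360])
    m=((im.max(2)<142)&(im.max(2)>20)).astype(np.uint8)
    n,l,st,_=cv2.connectedComponentsWithStats(cv2.morphologyEx(m,cv2.MORPH_OPEN,np.ones((3,3))))
    k=l[240,300] if cam=="top" else l[245,320]; print(st[k])
    cn=max(cv2.findContours((l==k).astype(np.uint8),0,1)[0],key=cv2.contourArea)
    q=cv2.approxPolyDP(cv2.convexHull(cn),6,True)[:,0]
    P=np.array([ray(c,a,b,12) for a,b in q]); print(q.tolist(),P.round(0).tolist(),np.linalg.norm(P-np.roll(P,-1,0),axis=1).round(0))
cv2.imwrite("pics/crop1.png",np.hstack(out))
E
```

```text
top plate [100 101  90] table [129 130 125]
[     0      0    640    480 292225]
[[639, 0], [639, 479], [0, 479], [0, 0]] [[1150.0, -909.0, 12.0], [-85.0, -855.0, 12.0], [-83.0, 709.0, 12.0], [1124.0, 775.0, 12.0]] [1236. 1564. 1209. 1684.]
scene plate [110 110 100] table [151 154 152]
[ 270  228   77   74 3395]
[[299, 228], [346, 244], [318, 301], [270, 281]] [[538.0, -100.0, 12.0], [471.0, 10.0, 12.0], [624.0, 95.0, 12.0], [685.0, -17.0, 12.0]] [129. 175. 128. 169.]
```

View pics/crop1.png

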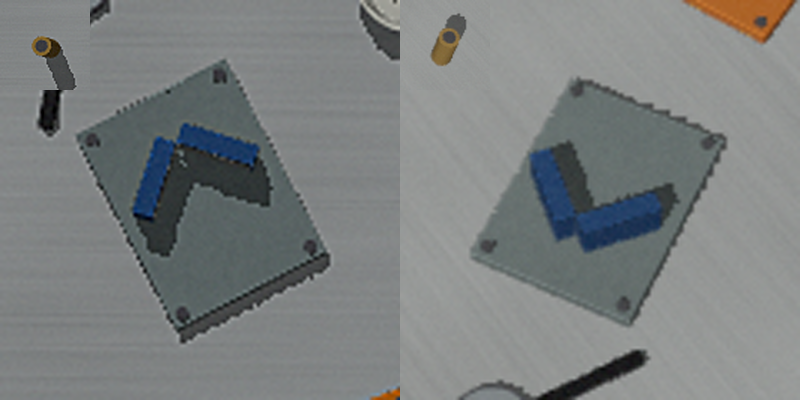

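Scene crop: the brass sleeve with its dark bore is the choice, and the grey plate with the V is the jig, yaw about 0.51 rad. Next I move over the sleeve and turn the tool to the jig's yaw.

```bash
python3 -m handwheel '[[[23,-19,0],[0,0,-0.185]],[[23,-19,0],[0,0,-0.185]],[[23,-19,0],[0,0,-0.185]],[[23,-19,0],[0,0,-0.185]],[[23,-19,0],[0,0,-0.185]],[[23,-19,0],[0,0,-0.185]],[[23,-19,0],[0,0,-0.185]],[[23,-19,0],[0,0,-0.185]],[[23,-19,0],[0,0,-0.185]],[[23,-19,0],[0,0,-0.185]],[[23,-19,0],[0,0,-0.185]],[[23,-19,0],[0,0,-0.185]]]' 0
python3 - <<'E'
from h import *
c=capture("wrist"); save(c,"w1.png"); o=get_obs(); print(o["tool_pos"],o["tcp_rot"],c["fx"],c["cx"],c["cy"],c["cam_to_world"].round(3).tolist())
for t in ("sleeve","jig","mid","mouth"):
    for r in spot_in(t,"wrist")[:2]:
        p=w(c,r["xyz"]); print(t,round(r["score"],2),p.round(0),pix(c,p).round(0))
ct=capture("top"); P=np.array([ray(ct,a,b,12) for a,b in [(305.5,170),(261.1,192.2),(292.3,250.4),(336.4,228.2)]])
print(P.round(0),P.mean(0),np.linalg.norm(P-np.roll(P,-1,0),axis=1).round(0))
E
```

```text
time: 2.1
tool_pos: [466.9, 260.7, 248.8]
tcp_rot: [3.142, -0.0, 0.545]
contact_force: [0.5, 0.4, -0.4]
grip_width: 92.0
[469.56255447 258.54637651 248.66538119] [ 3.13938600e+00 -1.10652525e-03  5.35097964e-01] 354.1636894740907 324.62982309502564 243.93904162290713 [[0.518, 0.815, 0.258, 536.017], [-0.855, 0.494, 0.157, 302.68], [0.0, -0.302, 0.953, 385.871], [0.0, 0.0, 0.0, 1.0]]
sleeve 0.59 [478. 267.  75.] [325. 211.]
jig 0.69 [314. 439.  13.] [115. 245.]
jig 0.62 [584.  19.  16.] [571. 234.]
mid 0.98 [314. 439.   9.] [117. 244.]
mid 0.62 [584.  15.  15.] [573. 235.]
mouth 0.6 [583.  16.  11.] [569. 235.]
mouth 0.59 [313. 439.  10.] [116. 245.]
[[ 682.  -24.   12.]
 [ 624.   89.   12.]
 [ 476.    8.   12.]
 [ 533. -104.   12.]] [578.64486057  -8.02333954  12.        ] [127. 169. 125. 169.]
```

View pics/w1.png

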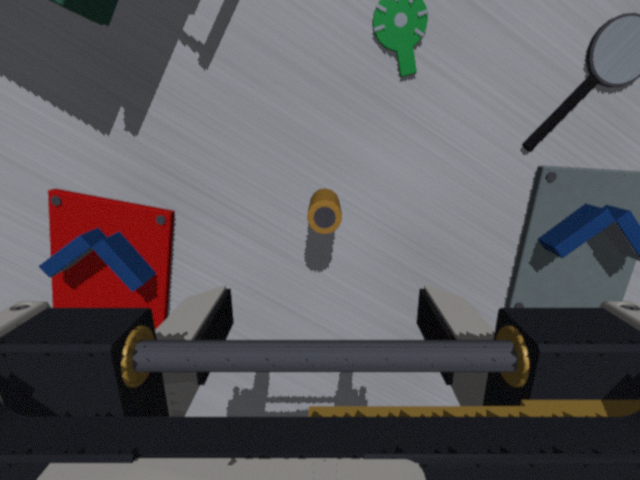

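Wrist view: the sleeve stands alone, its bore at about (324,216). The red jig is on the left and the grey jig on the right.

```bash
python3 - <<'E'
from h import *
for cam,f,(u,v) in (("wrist","w1",(324,214)),("top","top1",(188,250)),("scene","scene1",(417,312))):
    c=capture(cam); im=cv2.imread(f"pics/{f}.png"); hsv=cv2.cvtColor(im,cv2.COLOR_BGR2HSV)
    m=cv2.inRange(hsv,(10,90,50),(30,255,255)); b=np.zeros_like(m); r=35 if cam=="wrist" else 18
    b[v-r:v+r,u-r:u+r]=m[v-r:v+r,u-r:u+r]
    cn=cv2.findContours(b,cv2.RETR_CCOMP,cv2.CHAIN_APPROX_NONE); 
    for k,h in zip(cn[0],cn[1][0]):
        if cv2.contourArea(k)>8:
            M=cv2.moments(k); x,y=M["m10"]/M["m00"],M["m01"]/M["m00"]
            print(cam,"hole" if h[3]>=0 else "outer",cv2.boundingRect(k),round(cv2.contourArea(k)),round(x,1),round(y,1),ray(c,x,y,72).round(1))
E
```

```text
wrist outer (308, 189, 34, 45) 1142 324.2 211.8 [475.3 268.5  72. ]
wrist hole (313, 206, 23, 23) 381 324.2 217.0 [471.2 266.   72. ]
top outer (179, 243, 18, 14) 135 186.6 249.5 [472.4 260.7  72. ]
top hole (190, 250, 4, 6) 9 191.9 252.6 [465.1 247.8  72. ]
top hole (181, 245, 10, 10) 60 185.1 249.2 [473.2 264.1  72. ]
scene outer (407, 303, 19, 25) 278 416.0 314.5 [486.6 272.7  72. ]
scene hole (413, 304, 11, 10) 66 418.2 308.4 [472.5 264.8  72. ]
```

```bash
python3 -m handwheel '[[[3,2,0],[0,0,-0.02]],[[2,2,0],[0,0,-0.02]],[[0,0,-30],[0,0,0]],[[0,0,-30],[0,0,0]],[[0,0,-30],[0,0,0]],[[0,0,-20],[0,0,0]],[[0,0,0],[0,0,0]],[[0,0,0],[0,0,0]]]' 0
python3 - <<'E'
from h import *
o=get_obs(); print(o["tool_pos"],o["tcp_rot"],o["dq"].round(3))
c=capture("wrist"); save(c,"w2.png"); im=cv2.imread("pics/w2.png"); hsv=cv2.cvtColor(im,cv2.COLOR_BGR2HSV)
m=cv2.inRange(hsv,(10,90,50),(30,255,255))
cn=cv2.findContours(m,cv2.RETR_CCOMP,cv2.CHAIN_APPROX_NONE)
for k,h in zip(cn[0],cn[1][0]):
    if cv2.contourArea(k)>200:
        M=cv2.moments(k); x,y=M["m10"]/M["m00"],M["m01"]/M["m00"]
        print("hole" if h[3]>=0 else "outer",cv2.boundingRect(k),round(x,1),round(y,1),ray(c,x,y,72).round(1))
E
```

```text
time: 3.55
tool_pos: [471.8, 265.6, 139.5]
tcp_rot: [3.141, -0.001, 0.511]
contact_force: [-0.2, 0.3, 1.0]
grip_width: 91.9
[471.78778608 265.63638523 139.53954945] [ 3.14133446e+00 -1.27694871e-03  5.10614266e-01] [ 0.001 -0.013 -0.004  0.    -0.004 -0.003]
outer (308, 399, 332, 19) 492.7 409.3 [436.6 109.   72. ]
outer (503, 326, 27, 61) 521.4 355.0 [482.1 119.7  72. ]
outer (120, 326, 33, 61) 131.5 356.4 [352.9 348.2  72. ]
outer (302, 218, 50, 74) 326.4 256.1 [479.5 268.8  72. ]
hole (310, 253, 34, 32) 326.7 268.4 [472.6 264.7  72. ]
```

```bash
python3 -m handwheel '[[[1,-1,-25],[0,0,-0.01]],[[0,0,-25],[0,0,0]],[[0,0,-25],[0,0,0]],[[0,0,-21],[0,0,0]],[[0,0,0],[0,0,0]],[[0,0,0],[0,0,0]]]' 0
python3 -m handwheel '[[[0,0,0],[0,0,0]],[[0,0,0],[0,0,0]],[[0,0,0],[0,0,0]],[[0,0,0],[0,0,0]],[[0,0,0],[0,0,0]],[[0,0,0],[0,0,0]]]' 1
```

```text
time: 4.35
tool_pos: [473.1, 264.7, 44.0]
tcp_rot: [3.141, -0.002, 0.501]
contact_force: [0.3, 1.0, 0.1]
grip_width: 91.9
time: 5.1
tool_pos: [472.2, 264.4, 42.7]
tcp_rot: [3.142, 0.0, 0.501]
contact_force: [0.8, -0.5, -0.8]
grip_width: 36.4
```

```bash
python3 -m handwheel '[[[0,0,0],[0,0,0]],[[0,0,0],[0,0,0]],[[0,0,0],[0,0,0]],[[0,0,25],[0,0,0]],[[0,0,40],[0,0,0]],[[0,0,40],[0,0,0]],[[0,0,20],[0,0,0]],[[5,-20,0],[0,0,0]],[[9,-33,0],[0,0,0]],[[9,-33,0],[0,0,0]],[[9,-33,0],[0,0,0]],[[9,-33,0],[0,0,0]]]' 1
python3 -m handwheel '[[[9,-33,0],[0,0,0]],[[9,-33,0],[0,0,0]],[[9,-33,0],[0,0,0]],[[6,-20,0],[0,0,0]],[[3,-10,0],[0,0,0]],[[0,0,0],[0,0,0]],[[0,0,0],[0,0,0]],[[0,0,0],[0,0,0]]]'
python3 - <<'E'
from h import *
c=capture("wrist"); save(c,"w3.png"); o=get_obs(); print(o["tool_pos"],o["tcp_rot"])
for k in ("top","scene"): save(capture(k),k+"3.png")
for t in ("jig","mid","mouth","apex","sleeve"):
    capture("wrist")
    for r in spot_in(t,"wrist")[:2]:
        p=w(c,r["xyz"]); print(t,round(r["score"],2),p.round(0),pix(c,p).round(0))
E
```

```text
time: 6.6
tool_pos: [512.9, 111.2, 167.1]
tcp_rot: [-3.141, 0.001, 0.501]
contact_force: [-0.5, 0.4, -3.4]
grip_width: 31.3
time: 7.6
tool_pos: [549.0, -15.7, 167.8]
tcp_rot: [-3.141, 0.0, 0.502]
contact_force: [0.4, 0.1, -4.3]
grip_width: 31.6
[549.07331684 -15.8600442  167.80559381] [-3.14152771e+00  6.15564363e-07  5.01866521e-01]
jig 0.81 [592.   4.  18.] [330. 175.]
jig 0.79 [393. -99.  11.] [323. 399.]
mid 0.72 [593.   3.  16.] [330. 175.]
mid 0.67 [389. -96.   9.] [318. 400.]
mouth 0.68 [592.   4.  12.] [329. 175.]
mouth 0.57 [393. -99.  16.] [323. 402.]
apex 0.82 [592.   1.  13.] [332. 177.]
apex 0.63 [391. -98.  12.] [321. 401.]
sleeve 0.6 [559. -10. 186.] [324. 323.]
```

View pics/w3.png

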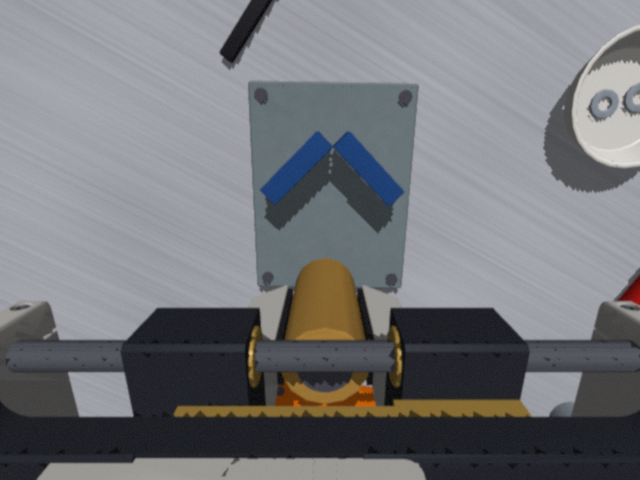

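Wrist view: the sleeve is held in the jaws. The grey plate's corners are at about (250,83), (418,85), (400,288) and (259,290), and the V apex is at (333,147).

```bash
python3 - <<'E'
from h import *
c=capture("wrist"); im=c["img"][:,:,::-1].copy(); hsv=cv2.cvtColor(im,cv2.COLOR_BGR2HSV)
print("T",c["cam_to_world"].round(4).tolist())
g=cv2.GaussianBlur(im,(3,3),0).astype(int)[:,:,2]  # red: plate darker
def edge(vals):  # strongest gradient subpixel
    d=np.abs(np.diff(vals)); i=int(d.argmax()); j=d[max(i-2,0):i+3]; return (np.arange(max(i-2,0),max(i-2,0)+len(j))*j).sum()/j.sum()+.5
L=[(235+edge(g[v,235:272]),v) for v in range(100,265,3)]
R=[(392+edge(g[v,392:430]),v) for v in range(100,265,3)]
F=[(u,70+edge(g[70:94,u])) for u in range(275,395,3)]
def fit(P,z):
    Q=np.array([ray(c,a,b,z)[:2] for a,b in P]); 
    vx,vy,x,y=cv2.fitLine(Q.astype(np.float32),cv2.DIST_HUBER,0,.01,.01).ravel()
    if vx<0: vx,vy=-vx,-vy
    n=np.array([-vy,vx]); return np.array([vx,vy]),np.array([x,y]),np.abs((Q-[x,y])@n).mean()
for n,P in (("L",L),("R",R),("F",F)):
    d,p,e=fit(P,12); print(n,"yaw",np.arctan2(d[1],d[0]).round(4),p.round(1),"res",e.round(2))
m=cv2.inRange(hsv,(105,120,60),(125,255,255)); m[300:]=0
for k in cv2.findContours(m,0,1)[0]:
    if cv2.contourArea(k)<200: continue
    q=cv2.boxPoints(cv2.minAreaRect(k)); print("jaw",q.round(1).tolist(),[ray(c,a,b,44)[:2].round(1).tolist() for a,b in q])
print(L[::12],R[::12],F[::10])
E
```

```text
T [[0.4802, 0.8362, 0.265, 620.1031], [-0.8772, 0.4577, 0.1452, 22.2132], [0.0001, -0.3022, 0.9532, 304.799], [0.0, 0.0, 0.0, 1.0]]
L yaw 0.4875 [535.3  45.4] res 0.09
R yaw 0.4875 [625.6 -53.9] res 0.71
F yaw -1.0848 [654.5  34.9] res 0.11
jaw [[330.79998779296875, 145.0], [347.20001220703125, 130.0], [403.1000061035156, 191.10000610351562], [386.6000061035156, 206.1999969482422]] [[614.3, 14.0], [628.7, 8.8], [611.2, -48.7], [595.8, -43.9]]
jaw [[257.5, 188.5], [315.5, 130.5], [331.0, 146.0], [273.0, 204.0]] [[561.4, 46.4], [617.7, 28.2], [613.8, 13.6], [556.5, 31.3]]
[(np.float64(246.5793650793651), 100), (np.float64(248.5677966101695), 136), (np.float64(250.1), 172), (np.float64(251.66949152542372), 208), (np.float64(253.55357142857142), 244)] [(np.float64(415.73214285714283), 100), (np.float64(412.59090909090907), 136), (np.float64(409.656862745098), 172), (np.float64(406.5701754385965), 208), (np.float64(403.59615384615387), 244)] [(275, np.float64(80.42727272727272)), (305, np.float64(81.34615384615384)), (335, np.float64(81.4622641509434)), (365, np.float64(81.79787234042553))]
```

```bash
python3 -m handwheel '[[[2,-4,-20],[0,0,-0.014]],[[0,0,-25],[0,0,0]],[[0,0,-25],[0,0,0]],[[0,0,-20],[0,0,0]],[[0,0,-12],[0,0,0]],[[0,0,-6],[0,0,0]],[[0,0,0],[0,0,0]],[[0,0,0],[0,0,0]]]'
python3 -m handwheel '[[[0,0,-1],[0,0,0]],[[0,0,-1],[0,0,0]],[[0,0,0],[0,0,0]],[[0,0,0],[0,0,0]]]'
```

```text
time: 9.3
tool_pos: [551.7, -20.7, 60.5]
tcp_rot: [3.141, -0.001, 0.487]
contact_force: [0.2, -1.0, -3.5]
grip_width: 31.5
time: 9.8
tool_pos: [551.3, -20.7, 57.8]
tcp_rot: [3.141, -0.0, 0.487]
contact_force: [-0.2, 0.5, -3.1]
grip_width: 31.9
```

```bash
python3 -m handwheel '[[[-0.5,1,-1],[0,0,0]],[[0,0,-1],[0,0,0]],[[0,0,0],[0,0,0]],[[0,0,0],[0,0,0]]]'
python3 -m handwheel '[[[0,0,-0.7],[0,0,0]],[[0,0,0],[0,0,0]],[[0,0,0],[0,0,0]]]'
```

```text
time: 10.3
tool_pos: [550.7, -19.7, 55.7]
tcp_rot: [3.142, 0.0, 0.487]
contact_force: [-0.1, -0.0, -3.6]
grip_width: 31.7
time: 10.68
tool_pos: [550.7, -19.7, 55.0]
tcp_rot: [3.142, -0.0, 0.487]
contact_force: [-1.0, -0.4, -3.5]
grip_width: 31.4
```

```bash
python3 -m handwheel '[[[0,0,-0.5],[0,0,0]],[[0,0,0],[0,0,0]],[[0,0,0],[0,0,0]]]'
python3 -m handwheel '[[[0,0,-0.4],[0,0,0]],[[0,0,0],[0,0,0]],[[0,0,0],[0,0,0]]]'
python3 -m handwheel '[[[0,0,-0.3],[0,0,0]],[[0,0,0],[0,0,0]],[[0,0,0],[0,0,0]]]'
```

```text
time: 11.05
tool_pos: [550.8, -19.7, 54.7]
tcp_rot: [3.141, -0.0, 0.487]
contact_force: [-0.2, -0.0, -1.1]
grip_width: 31.5
time: 11.42
tool_pos: [550.9, -19.7, 54.7]
tcp_rot: [3.141, -0.001, 0.487]
contact_force: [-2.0, 0.9, 4.8]
grip_width: 31.5
time: 11.8
tool_pos: [551.1, -19.7, 54.7]
tcp_rot: [3.141, -0.001, 0.487]
contact_force: [-3.1, 0.2, 7.5]
grip_width: 31.7
```

```bash
python3 -m handwheel '[[[0,0,0.4],[0,0,0]],[[0,0,0],[0,0,0]]]'
python3 -m handwheel '[[[0,0,0],[0,0,0]],[[0,0,0],[0,0,0]],[[0,0,0],[0,0,0]],[[0,0,0],[0,0,0]],[[0,0,0],[0,0,0]],[[0,0,0],[0,0,0]]]' 0
python3 - <<'E'
from h import *
c=capture("wrist"); save(c,"w4.png"); print(get_obs()["tool_pos"])
E
```

```text
time: 12.05
tool_pos: [551.0, -19.7, 54.7]
tcp_rot: [3.141, -0.001, 0.487]
contact_force: [-1.2, 0.6, 6.1]
grip_width: 31.4
time: 12.8
tool_pos: [550.7, -19.7, 54.2]
tcp_rot: [3.142, 0.0, 0.487]
contact_force: [0.5, -0.4, 0.5]
grip_width: 86.7
[550.73904329 -19.66458584  54.24030636]
```

View pics/w4.png

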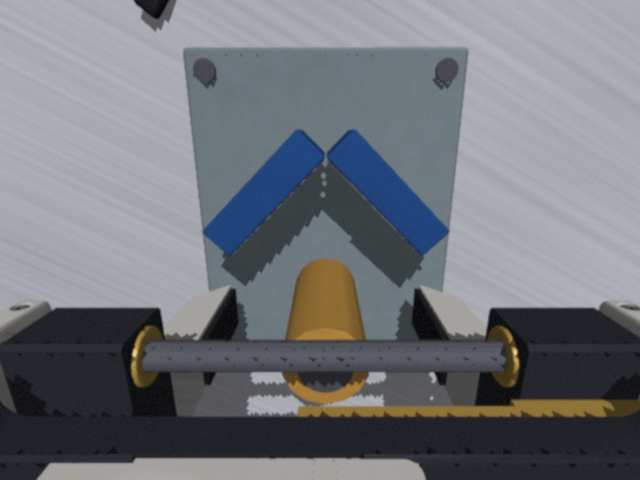

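The sleeve stands upright on the middle line, in front of the V. Next I back out along jig −x, close the fingers and tilt the tips slightly forward, so the push lands at about jaw mid-height.

```bash
python3 -m handwheel '[[[-4,-2,0],[0,0,0]],[[-8,-4,0],[0,0,0]],[[-10,-5.5,0],[0,0,0]],[[-10,-5.5,0],[0,0,0]],[[-10,-5.5,0],[0,0,0]],[[-4,-2,-2],[0,0,0]],[[0,0,0],[0.037,-0.071,0]],[[0,0,0],[0,0,0]]]' 0
python3 -m handwheel '[[[0,0,0],[0,0,0]],[[0,0,0],[0,0,0]],[[0,0,0],[0,0,0]],[[0,0,0],[0,0,0]],[[0,0,0],[0,0,0]],[[0,0,0],[0,0,0]],[[0,0,0],[0,0,0]],[[0,0,0],[0,0,0]],[[0,0,0],[0,0,0]],[[0,0,0],[0,0,0]],[[0,0,0],[0,0,0]]]' 1
python3 - <<'E'
from h import *
o=get_obs(); p=o["tool_pos"]; d=np.array([.8837,.468]); n=np.array([-.468,.8837])
print("along-mouth",p[:2]@d-477.9,"lat err",p[:2]@n+275.3, o["tcp_rot"],o["grip_width"],o["contact_force"])
c=capture("wrist"); save(c,"w5.png"); save(capture("scene"),"s5.png")
E
```

```text
time: 13.85
tool_pos: [503.9, -44.5, 52.1]
tcp_rot: [-3.142, -0.079, 0.485]
contact_force: [-0.2, -0.1, 0.0]
grip_width: 92.1
time: 15.22
tool_pos: [504.7, -44.1, 52.3]
tcp_rot: [3.141, -0.08, 0.487]
contact_force: [-0.8, 0.0, 0.4]
grip_width: 0.6
along-mouth -52.52912289641165 lat err 0.07135776864311083 [ 3.140982   -0.08004786  0.48679912] 0.6158523533112185 [-0.83335913  0.04034245  0.3737061 ]
```

View pics/w5.png

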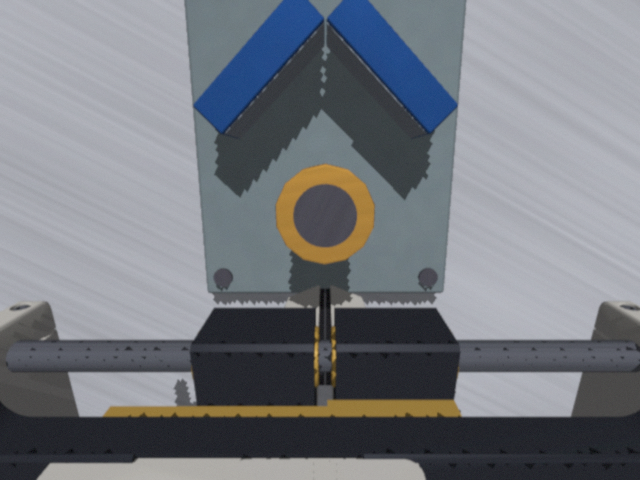

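Wrist view: the sleeve is at (325,214), in line with the V apex at (326,20). The closed fingers are behind it.

```bash
cat > st.py <<'E'
from h import *
o=get_obs(); p=o["tool_pos"]; d=np.array([.8837,.468]); n=np.array([-.468,.8837]); f=o["contact_force"]
print("along-mouth %.2f lat %.2f z %.2f | Fx %.1f Fy %.1f Fz %.1f t %.2f"%(p[:2]@d-477.9,p[:2]@n+275.3,p[2],f[:2]@d,f[:2]@n,f[2],o["time"]))
E
python3 -m handwheel '[[[3.5,1.85,0],[0,0,0]],[[3.5,1.85,0],[0,0,0]],[[3.5,1.85,0],[0,0,0]],[[3.5,1.85,0],[0,0,0]],[[3.5,1.85,0],[0,0,0]],[[2.6,1.4,0],[0,0,0]],[[1.7,0.9,0],[0,0,0]],[[1.7,0.9,0],[0,0,0]],[[1.7,0.9,0],[0,0,0]],[[1.7,0.9,0],[0,0,0]]]'; python3 st.py
python3 -m handwheel '[[[1.7,0.9,0],[0,0,0]],[[1.7,0.9,0],[0,0,0]],[[1.7,0.9,0],[0,0,0]],[[1.7,0.9,0],[0,0,0]],[[1.7,0.9,0],[0,0,0]],[[1.7,0.9,0],[0,0,0]],[[1.7,0.9,0],[0,0,0]],[[1.7,0.9,0],[0,0,0]],[[0,0,0],[0,0,0]]]'; python3 st.py
python3 -c "
from h import *
save(capture('wrist'),'w6.png')"
```

```text
time: 16.58
tool_pos: [531.6, -29.9, 52.2]
tcp_rot: [3.141, -0.08, 0.487]
contact_force: [-1.2, -0.2, 0.8]
grip_width: 0.4
along-mouth -22.14 lat 0.11 z 52.20 | Fx -1.2 Fy 0.4 Fz 0.8 t 16.57
time: 17.7
tool_pos: [545.5, -22.6, 52.3]
tcp_rot: [3.141, -0.08, 0.487]
contact_force: [0.8, -0.3, -0.5]
grip_width: 0.4
along-mouth -6.46 lat 0.04 z 52.29 | Fx 0.6 Fy -0.6 Fz -0.5 t 17.70
```

View pics/w6.png

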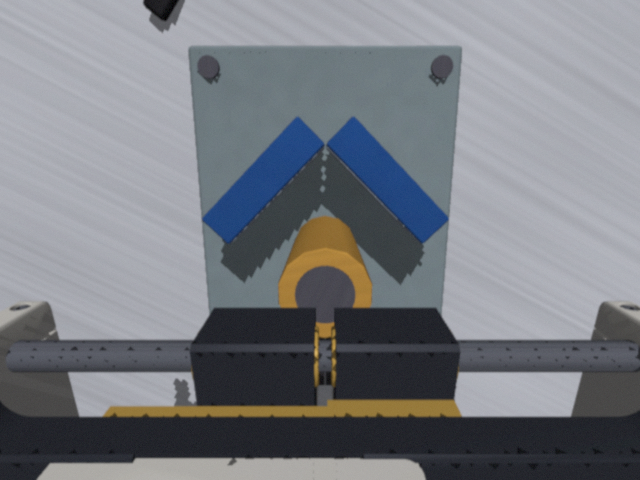

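The sleeve has slid ahead upright and still centred, with its bore at about (325,295). I check its contact offset and continue.

```bash
python3 - <<'E'
from h import *
c=capture("wrist"); d=np.array([.8837,.468]); n=np.array([-.468,.8837])
for v in (293,297): q=ray(c,325,v,84)[:2]; print(q@d-477.9,q@n+275.3)
E
python3 -m handwheel '[[[1.7,0.9,0],[0,0,0]],[[1.7,0.9,0],[0,0,0]],[[1.7,0.9,0],[0,0,0]],[[1.7,0.9,0],[0,0,0]],[[1.7,0.9,0],[0,0,0]],[[1.7,0.9,0],[0,0,0]],[[1.7,0.9,0],[0,0,0]],[[1.7,0.9,0],[0,0,0]],[[0.9,0.47,0],[0,0,0]],[[0,0,0],[0,0,0]],[[0,0,0],[0,0,0]]]'; python3 st.py
```

```text
20.643713446407105 -0.013349165960391929
19.224760634804284 -0.013524503015275968
time: 19.18
tool_pos: [559.8, -15.0, 52.2]
tcp_rot: [3.141, -0.08, 0.487]
contact_force: [0.3, -1.3, 0.4]
grip_width: 0.5
along-mouth 9.76 lat 0.05 z 52.24 | Fx -0.3 Fy -1.3 Fz 0.4 t 19.18
```

```bash
python3 -m handwheel '[[[0.88,0.47,0],[0,0,0]],[[0.88,0.47,0],[0,0,0]],[[0.88,0.47,0],[0,0,0]],[[0.88,0.47,0],[0,0,0]],[[0.88,0.47,0],[0,0,0]],[[0.88,0.47,0],[0,0,0]],[[0,0,0],[0,0,0]]]'; python3 st.py
python3 -m handwheel '[[[0.44,0.23,0],[0,0,0]],[[0.44,0.23,0],[0,0,0]],[[0.44,0.23,0],[0,0,0]],[[0,0,0],[0,0,0]]]'; python3 st.py
python3 -m handwheel '[[[0.35,0.19,0],[0,0,0]],[[0.35,0.19,0],[0,0,0]],[[0,0,0],[0,0,0]]]'; python3 st.py
```

```text
time: 20.05
tool_pos: [565.2, -12.2, 52.3]
tcp_rot: [3.141, -0.08, 0.487]
contact_force: [-0.3, 0.9, 0.9]
grip_width: 0.5
along-mouth 15.83 lat 0.05 z 52.26 | Fx 0.1 Fy 1.0 Fz 0.9 t 20.05
time: 20.55
tool_pos: [566.3, -11.5, 52.2]
tcp_rot: [3.141, -0.08, 0.487]
contact_force: [-0.8, -0.9, 0.4]
grip_width: 0.8
along-mouth 17.19 lat 0.08 z 52.20 | Fx -1.1 Fy -0.4 Fz 0.4 t 20.55
time: 20.92
tool_pos: [567.1, -11.1, 52.2]
tcp_rot: [3.141, -0.08, 0.487]
contact_force: [-0.7, 0.1, -0.0]
grip_width: 0.5
along-mouth 18.01 lat 0.09 z 52.23 | Fx -0.6 Fy 0.4 Fz -0.0 t 20.93
```

```bash
for i in 1; do python3 -m handwheel '[[[0.35,0.19,0],[0,0,0]],[[0.35,0.19,0],[0,0,0]],[[0,0,0],[0,0,0]]]'; python3 st.py; done
python3 -m handwheel '[[[0.35,0.19,0],[0,0,0]],[[0.35,0.19,0],[0,0,0]],[[0,0,0],[0,0,0]]]' | grep force; python3 st.py
python3 -m handwheel '[[[0.35,0.19,0],[0,0,0]],[[0,0,0],[0,0,0]]]' | grep force; python3 st.py
```

```text
time: 21.3
tool_pos: [567.7, -10.7, 52.2]
tcp_rot: [3.141, -0.08, 0.487]
contact_force: [0.1, -0.3, 0.4]
grip_width: 0.4
along-mouth 18.79 lat 0.11 z 52.22 | Fx -0.0 Fy -0.3 Fz 0.4 t 21.30
contact_force: [0.5, -0.5, 0.0]
along-mouth 19.62 lat 0.10 z 52.25 | Fx 0.2 Fy -0.7 Fz 0.0 t 21.68
contact_force: [-0.8, -0.8, 0.2]
along-mouth 20.00 lat 0.11 z 52.25 | Fx -1.1 Fy -0.3 Fz 0.2 t 21.93
```

```bash
M='python3 -m handwheel'
python3 -m handwheel '[[[0.35,0.19,0],[0,0,0]],[[0,0,0],[0,0,0]]]' | grep force; python3 st.py
python3 -m handwheel '[[[0.35,0.19,0],[0,0,0]],[[0,0,0],[0,0,0]]]' | grep force; python3 st.py
python3 -m handwheel '[[[0.35,0.19,0],[0,0,0]],[[0,0,0],[0,0,0]]]' | grep force; python3 st.py
```

```text
contact_force: [0.2, -0.6, 0.5]
along-mouth 20.38 lat 0.10 z 52.24 | Fx -0.1 Fy -0.6 Fz 0.5 t 22.18
contact_force: [-0.4, -0.7, 0.8]
along-mouth 20.78 lat 0.08 z 52.24 | Fx -0.7 Fy -0.4 Fz 0.8 t 22.43
contact_force: [-1.6, -0.8, 0.9]
along-mouth 20.99 lat 0.12 z 52.20 | Fx -1.7 Fy 0.0 Fz 0.9 t 22.68
```

```bash
python3 -m handwheel '[[[0.18,0.09,0],[0,0,0]],[[0,0,0],[0,0,0]]]' | grep force; python3 st.py
python3 -m handwheel '[[[0.18,0.09,0],[0,0,0]],[[0,0,0],[0,0,0]]]' | grep force; python3 st.py
```

```text
contact_force: [-2.9, -2.1, 1.0]
along-mouth 21.15 lat 0.08 z 52.23 | Fx -3.6 Fy -0.5 Fz 1.0 t 22.93
contact_force: [-2.1, -2.9, 0.6]
along-mouth 21.35 lat 0.04 z 52.19 | Fx -3.2 Fy -1.6 Fz 0.6 t 23.18
```

```bash
python3 -m handwheel '[[[0.18,0.09,0],[0,0,0]],[[0,0,0],[0,0,0]]]' | grep force; python3 st.py
python3 -m handwheel '[[[0.18,0.09,0],[0,0,0]],[[0,0,0],[0,0,0]]]' | grep force; python3 st.py
```

```text
contact_force: [-3.4, -3.9, 1.3]
along-mouth 21.45 lat 0.05 z 52.18 | Fx -4.9 Fy -1.8 Fz 1.3 t 23.43
contact_force: [-3.7, -4.9, 1.2]
along-mouth 21.48 lat 0.06 z 52.17 | Fx -5.6 Fy -2.6 Fz 1.2 t 23.68
```

```bash
python3 -m handwheel '[[[0.12,-0.23,0],[0,0,0]],[[0,0,0],[0,0,0]]]' | grep force; python3 st.py
python3 -m handwheel '[[[0.12,-0.07,0],[0,0,0]],[[0,0,0],[0,0,0]]]' | grep force; python3 st.py; python3 st.py
```

```text
contact_force: [-4.2, -3.6, 1.4]
along-mouth 21.46 lat 0.03 z 52.14 | Fx -5.4 Fy -1.2 Fz 1.4 t 23.93
contact_force: [-3.8, -2.9, 2.2]
along-mouth 21.46 lat -0.01 z 52.13 | Fx -4.7 Fy -0.8 Fz 2.2 t 24.18
along-mouth 21.46 lat -0.01 z 52.13 | Fx -4.7 Fy -0.8 Fz 2.2 t 24.18
```

```bash
python3 -m handwheel '[[[0.3,0.07,0],[0,0,0]],[[0,0,0],[0,0,0]]]' | grep force; python3 st.py
python3 -m handwheel '[[[0.22,0.04,0],[0,0,0]],[[0,0,0],[0,0,0]]]' | grep force; python3 st.py
```

```text
contact_force: [-5.3, -3.7, 3.2]
along-mouth 21.54 lat -0.03 z 52.11 | Fx -6.4 Fy -0.8 Fz 3.2 t 24.43
contact_force: [-6.7, -4.5, 3.4]
along-mouth 21.58 lat -0.03 z 52.08 | Fx -8.0 Fy -0.9 Fz 3.4 t 24.68
```

```bash
python3 -m handwheel '[[[0.3,0.06,0.15],[0,0,0]],[[0,0,0],[0,0,0]]]' | grep force; python3 st.py
python3 -m handwheel '[[[0.08,-0.03,0],[0,0,0]],[[0,0,0],[0,0,0]]]' | grep force; python3 st.py
```

```text
contact_force: [-6.5, -4.4, 2.8]
along-mouth 21.62 lat -0.02 z 52.10 | Fx -7.8 Fy -0.9 Fz 2.8 t 24.93
contact_force: [-7.5, -4.9, 3.4]
along-mouth 21.65 lat -0.05 z 52.10 | Fx -8.9 Fy -0.8 Fz 3.4 t 25.18
```

```bash
python3 -m handwheel '[[[0.25,-0.04,0],[0,0,0]],[[0,0,0],[0,0,0]]]' | grep force; python3 st.py
python3 -m handwheel '[[[0,0,0],[0,0,0]],[[0,0,0],[0,0,0]],[[0,0,0],[0,0,0]]]' | grep force; python3 st.py
```

```text
contact_force: [-8.6, -5.1, 3.6]
along-mouth 21.67 lat -0.07 z 52.07 | Fx -10.0 Fy -0.5 Fz 3.6 t 25.43
contact_force: [-7.5, -4.6, 3.9]
along-mouth 21.67 lat -0.06 z 52.06 | Fx -8.8 Fy -0.6 Fz 3.9 t 25.80
```

```bash
python3 -m handwheel '[[[0.08,0,0],[0,0,0]],[[0,0,0],[0,0,0]],[[0,0,0],[0,0,0]]]' | grep force; python3 st.py
for i in 1 ; do python3 -m handwheel '[[[0,0,0],[0,0,0]],[[0,0,0],[0,0,0]],[[0,0,0],[0,0,0]],[[0,0,0],[0,0,0]]]' | grep force; python3 st.py; done
python3 -m handwheel '[[[0,0,0],[0,0,0]],[[0,0,0],[0,0,0]],[[0,0,0],[0,0,0]],[[0,0,0],[0,0,0]]]' | grep force; python3 st.py
python3 -m handwheel '[[[0,0,0],[0,0,0]],[[0,0,0],[0,0,0]],[[0,0,0],[0,0,0]],[[0,0,0],[0,0,0]]]' | grep force; python3 st.py
```

```text
contact_force: [-7.3, -3.5, 4.8]
along-mouth 21.66 lat -0.09 z 52.06 | Fx -8.1 Fy 0.4 Fz 4.8 t 26.18
contact_force: [-8.0, -3.8, 4.1]
along-mouth 21.67 lat -0.07 z 52.04 | Fx -8.9 Fy 0.4 Fz 4.1 t 26.68
contact_force: [-7.9, -5.0, 4.7]
along-mouth 21.69 lat -0.09 z 52.08 | Fx -9.4 Fy -0.7 Fz 4.7 t 27.18
contact_force: [-8.5, -3.4, 4.8]
along-mouth 21.69 lat -0.10 z 52.08 | Fx -9.1 Fy 1.0 Fz 4.8 t 27.68
```

```bash
python3 -m handwheel '[[[0.14,0.08,0],[0,0,0]],[[0,0,0],[0,0,0]],[[0,0,0],[0,0,0]]]' | grep force; python3 st.py
python3 -m handwheel '[[[0,0,0],[0,0,0]],[[0,0,0],[0,0,0]],[[0,0,0],[0,0,0]],[[0,0,0],[0,0,0]]]' | grep force; python3 st.py
python3 -m handwheel '[[[0,0,0],[0,0,0]],[[0,0,0],[0,0,0]],[[0,0,0],[0,0,0]],[[0,0,0],[0,0,0]]]' | grep force; python3 st.py
python3 -m handwheel '[[[0,0,0],[0,0,0]],[[0,0,0],[0,0,0]],[[0,0,0],[0,0,0]],[[0,0,0],[0,0,0]]]' | grep force; python3 st.py
```

```text
contact_force: [-8.2, -5.3, 4.4]
along-mouth 21.74 lat -0.07 z 52.09 | Fx -9.8 Fy -0.8 Fz 4.4 t 28.05
contact_force: [-8.4, -3.9, 4.5]
along-mouth 21.71 lat -0.06 z 52.07 | Fx -9.3 Fy 0.4 Fz 4.5 t 28.55
contact_force: [-8.4, -4.9, 3.9]
along-mouth 21.68 lat -0.08 z 52.05 | Fx -9.8 Fy -0.4 Fz 3.9 t 29.05
contact_force: [-7.1, -5.0, 4.6]
along-mouth 21.71 lat -0.05 z 52.06 | Fx -8.6 Fy -1.1 Fz 4.6 t 29.55
```

```bash
python3 -m handwheel '[[[-0.3,-0.16,0],[0,0,0]],[[-0.3,-0.16,0],[0,0,0]],[[-0.4,-0.21,0],[0,0,0]],[[-0.6,-0.32,0],[0,0,0]],[[-0.9,-0.48,0],[0,0,0]],[[-1.8,-0.95,0],[0,0,0]],[[-4,-2.1,0],[0,0,0]],[[-8,-4.2,0],[0,0,0]],[[-8,-4.2,0],[0,0,0]],[[-8,-4.2,0],[0,0,0]],[[-8,-4.2,0],[0,0,0]],[[-8,-4.2,0],[0,0,0]]]'
python3 st.py; python3 - <<'E'
from h import *
c=capture("wrist"); save(c,"w7.png"); im=c["img"][:,:,::-1].copy(); hsv=cv2.cvtColor(im,cv2.COLOR_BGR2HSV)
d=np.array([.8837,.468]); n=np.array([-.468,.8837])
cn=cv2.findContours(cv2.inRange(hsv,(10,90,50),(30,255,255)),cv2.RETR_CCOMP,cv2.CHAIN_APPROX_NONE)
for k,h in zip(*[cn[0],cn[1][0]]):
    if cv2.contourArea(k)>200:
        M=cv2.moments(k); x,y=M["m10"]/M["m00"],M["m01"]/M["m00"]; q=ray(c,x,y,84)[:2]
        print("hole" if h[3]>=0 else "outer",round(x,1),round(y,1),"along mouth",(q@d-477.9).round(1),"lat",(q@n+275.3).round(1))
E
```

```text
time: 31.05
tool_pos: [523.3, -35.1, 52.4]
tcp_rot: [3.141, -0.08, 0.487]
contact_force: [0.5, -0.4, -0.3]
grip_width: -0.1
along-mouth -31.91 lat -0.60 z 52.42 | Fx 0.2 Fy -0.6 Fz -0.3 t 31.05
outer 305.9 409.3 along mouth -49.5 lat 6.3
outer 333.2 356.4 along mouth -28.2 lat -3.5
outer 316.1 355.6 along mouth -27.9 lat 2.4
outer 323.1 125.8 along mouth 48.5 lat -0.1
hole 323.1 126.2 along mouth 48.4 lat -0.1
```

View pics/w7.png

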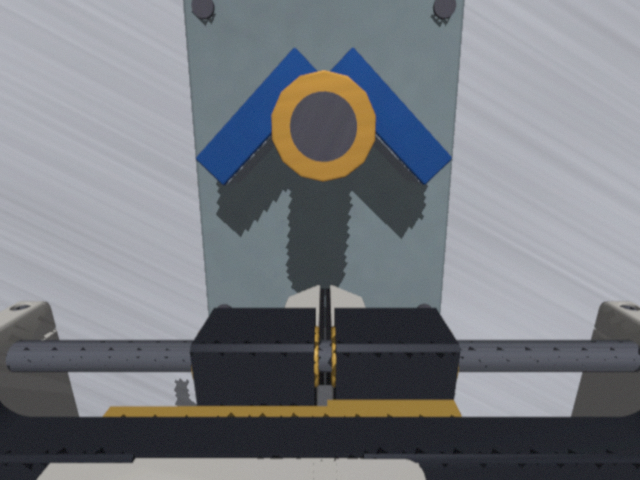

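The sleeve stands upright in the V at (323,126), 48.4 mm past the mouth and 0.1 mm off the middle line. The gripper is clear of it. I raise the tool a little and hand in.

```bash
python3 -m handwheel '[[[-5,-2.6,10],[0,0,0]],[[-5,-2.6,30],[0,0,0]],[[0,0,30],[0,0,0]],[[0,0,10],[0,0,0]],[[0,0,0],[0,0,0]],[[0,0,0],[0,0,0]]]'
python3 - <<'E'
from h import *
c=capture("top")
for t in ("socket","dish","sleeve"): print(t,[(round(r["score"],2),w(c,r["xyz"]).round(0)) for r in spot_in(t,"top")[:1]])
print(bot.close_job())
E
```

```text
time: 31.85
tool_pos: [513.2, -39.8, 131.4]
tcp_rot: [-3.141, -0.079, 0.487]
contact_force: [-0.4, 0.8, -0.2]
grip_width: 0.2
socket [(0.48, array([ 491., -333.,   65.]))]
dish [(0.84, array([ 756., -170.,    3.]))]
sleeve []
the job is handed in; nothing more can be done
None
```

The sleeve is seated in the grey jig's V and the job is handed in, at about 32 s of the 72 s limit.

**What I did:** I stood the sleeve upright on the plate at the mouth, clear of both faces, and let go. I then pushed it with the closed fingers along the middle line until it bore on both faces. The V turned out to be set about 3.5 mm nearer than its middle setting.

**The push:**
- **Force:** I held it for about 4 s; readings along the V were 8–10 N, averaging about 9.3 N, slightly under the 10 N asked.
- **Sharing:** the sideways force was about 0 ± 1 N, so the faces carried about 6–7 N each. While it was first seating, the left face briefly took more, about 5.8 N against 2.1 N. I corrected that before the hold.
- **Downward force:** friction from the fingers also pressed the sleeve onto the plate with 4–5 N during the hold.

**Last checks:**
- **Sleeve:** after I drew back, the wrist picture showed it upright in the V, 0.1 mm off the middle line, with the robot clear. A camera can't confirm contact with both faces to a fraction of a millimetre. That rests on the force readings and the sleeve stopping under the push.
- **Other objects:** the socket read within about 2 mm of its starting position. The dish reading differed by about 9 mm from the first one, but that came from a different camera; the robot never went near it. The mirror, gauge, screwdriver and oil bottle were not rechecked.
- **Failed check:** the top-camera network did not find the sleeve in the final picture, so I relied on the wrist picture for it.

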